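Click the bag sealer's heating wheel up to step five

ROBOT

A 6-joint arm with a two-finger parallel gripper is mounted at the origin on the work surface. World frame = base frame: x ahead of the robot, y to its left, z up, the work surface at z = 0. Lengths are in m, angles in degrees, forces in N, time in s.
With the tool pointing down it reaches from about 0.4 to 0.825 m from the base axis. Payload 7 kg.
Tool frame: the origin (TCP) lies midway between the tips of the shut fingers; the grasp point (between the pads) lies 19 mm behind it; z points along the fingers, y is the line along which they close (so a half turn about z gives the same grasp; the last joint's range is limited). The gripper opens to 88 mm and grips with 3 to 60 N. Pads are 19 mm wide; open, the fingers measure 130 mm over their backs; the gripper's body (78 mm by 193 mm) begins 47 mm behind the grasp point.
Start: joints at [-52.076, 20.546, 0.682, 0, -70.136, -16.507], TCP at [0.246, -0.628, 0.227] pointing down, gripper open.
Joint ranges: [-176.03, 176.03], [-82.01, 121.73], [-58.28, 71.71], [-173.87, 95.51], [-174.79, -0.11], [-173.66, 173.66]. Speed limits (degrees/s): [136.94, 136.94, 172.46, 180, 180, 180].

INTERFACE

Orientations are given as a 3x3 rotation matrix whose columns are the frame's x, y, z axes.
In Python, from bench import manip gives the robot as it stands.
- The arm moves only by the tool step_arm, never from a script. Its argument "series" is a list of rows, each an object of numbers: "dx", "dy", "dz": the shift along the tool's x, y, z in mm; "turn": the turn about the tool's z in degrees; "grip": the opening, from -1 (shut) to 1 (fully open), so that 0 is half open. In form: [{"dx": .., "dy": .., "dz": .., "turn": .., "grip": ..}, ...]. A call has 1 to 20 rows; each row shifts and turns the commanded pose from where the row before left it, along the tool's axes as they then stand; what a row does not reach is not made up. A row lasts 1/8 s, in which the tool goes at most 62.5 mm and 10.7 degrees, less where a joint would pass 70% of its speed; a pose out of reach is approached as far as the arm can. A call is refused whole if a number of a shift passes 62.5 or a number of a turn 10.7, either way. A call with a gripper value outside its range is refused whole. The fingers move at their own pace and stop on an object; the grip force is fixed at half the most. Time passes only in rows, so rows that do not move let the fingers close. It gives the time, the measured TCP pose, the force, the opening and the grip force at its end, in the units of the state.
- manip.get_state(): the state, without advancing time (a new reading comes with each control period).
- manip.get_image(name): name is "side" or "top" or "wrist"; returns (picture, depth): 480x640x3 uint8, blue, green, red; 480x640 float32, m along the optical axis (not along the pixel's ray), 0 where there is no reading.
- manip.camera_params(name): a dict with "vfov" (degrees; the focal length in pixels is half the picture's height over the tangent of half this angle, whatever the lens; pixels are square), "cx", "cy" (the principal point, pixels), "view" (4x4, takes a point from world to camera coordinates). Camera axes: x right, y down, z forward; pixel columns grow to the right and rows downward; lengths in m; the calibration is good to about 2 mm. A picture is of the moment at which its call begins: read the wrist's pose just before it. camera_params takes no time and is no camera call; for the wrist camera it gives the pose at the moment of the call.
- manip.job_done(): hands the job in; it is judged then, once.
The state is a dict: "time": time; "joints": joint angles; "joint_vel": joint speeds; "effort": joint torques, N m; "tcp_pos": TCP position; "tool_rot": TCP orientation; "wrist_force": force on the tool from outside, world axes, zero at the start; "moment": the same for the moment, N m; "finger_gap": opening from 0.0 (shut) to 1.0 (fully open); "gripper_force": force on a finger pad.
Only numpy, scipy, OpenCV 4.12 (cv2) and the standard library are available. Lean on these libraries where they do the work, as an engineer would, in place of code of your own. Each camera call takes 0.05 s, during which the arm holds its last target. There are 200 camera calls.

TASK

The next bags are thicker, so set the impulse bag sealer to heat longer: with a fingertip, flick the protruding edge of the large heating wheel on, click by click, until its white pointer stands at the fifth of the six dots, counting from the smallest, and leave it resting in that click. Don't force anything, and leave the small cooling wheel, the raised press arm and the other things on the bench as they are; nothing is to be picked up.

Things in the scene. Friction and masses are not known exactly. Their poses are not given: they have to be found in the camera images.
- sealer: Fixed bench bag sealer. Origin on the bench under its light grey control housing: 130 mm in x (-65 to 65), 210 mm in y (-105 to 105), deck 86 mm high. -x is its front, where both thumbwheels stick out of pockets in the deck (only their front edges can be reached). Towards +y runs the jaw bed: 55 mm wide (x -5 to 50), 62 mm high, to y = 455, the raised press arm above it.
- heat_wheel (a joint): Turn of the large heating wheel, rad; grows clockwise from above (its front edge moves to the sealer's +y). Six steps, one click = 0.785: 0 at the smallest dot, 3.142 at the fifth, 3.927 at the sixth; stops just outside. A sprung click stop holds each step, lets go at 0.05 N m (2 N at the edge), and past half way takes the wheel on into the next step once the finger is clear. Turns both ways.
- heat_axis (a point): Axis of the heating wheel at its top face: x -47, y -48, z 88 mm in the sealer's frame. Black, lying flat, eight straight lobes 8 mm wide with round ends, 60 mm across lobes, 42 mm across the core, 16 mm thick (z 72 to 88). The front face is 18 mm ahead of the axis, so lobes stick out up to 12 mm. At each step a gap faces straight front, with a lobe 22.5 degrees either side.
- heat_pointer (a point): Tip of the white pointer line on one lobe of the heating wheel, top face, 28.5 mm from the axis. The six dark dots of its scale are on the deck 39 mm from the axis, 45 degrees apart, growing clockwise from 2.8 to 6.1 mm: the smallest near the front edge on the +y side, the largest near the front edge on the -y side.
- cool_axis (a point): Axis of the small black cooling wheel at its top face: x -54, y 56, z 88 mm in the sealer's frame. 40 mm across with sixteen fine flutes, 16 mm thick; sticks out 9 mm from the front face and turns smoothly. Leave it alone.
- cool_pointer (a point): Point on the cooling wheel's white line, 18 mm from its axis.
- press_arm (a joint): Turn of the sealer's aluminium press arm, rad: 0 = raised by its spring (as it must stay), grows as it is pressed down.
- press_grip (a point): Top of the black grip at the free end of the press arm, about 185 mm above the bench and 420 mm towards the sealer's +y; the arm slopes down from there to its hinge 120 mm along +y at 85 mm height.
- tape_roll: Brown packing tape roll lying flat, 100 mm across, 48 mm high; origin under its centre.
- label_roll: White label roll standing flat, 80 mm across, 60 mm high; origin under its centre.
- marker: Grey marker with a black cap, 130 x 15 x 17 mm along x, lying on the rear of the sealer's deck; origin under it.
- cutter: Grey box cutter lying flat, 160 x 24 x 17 mm along x; origin under it.
- stapler: Black and steel stapler, 120 x 34 x 44 mm along x; origin under it.
- small_carton: Small closed carton 110 x 80 x 60 mm; origin under its centre.
- spray_bottle: Clear bottle with a white cap, 56 mm across, 150 mm high; origin under it.

How it is judged:
By the outcome, as a careful person would: the job done as asked, in the order asked, and still so for the second after the job is handed in, with the robot touching nothing.
It also fails if it takes over 64 s, if anything falls off the work surface, if the arm or the gripper's body presses on something with over 40 N, if the wrist force passes 120 N, or if a joint passes its speed limit or range.

## Working session

There is one attempt and no reset: what is moved stays moved. The work goes in short steps, Python scripts to look and compute and a tool call to move; the robot and the scene stay as the last step left them, time stands still between calls to the robot, and variables do not carry over. Pictures are saved under pics/ and viewed, at most 10 in all, crops included, and the job is handed in when it is done.

Besides the shell and the picture viewer there is one more tool, called as name(argument=value, ...) on one line, values as JSON. step_arm: Moves the arm, as the interface text tells. Its arguments: {"type":"object","properties":{"series":{"type":"array","items":{"type":"object","properties":{"dx":{"type":"number"},"dy":{"type":"number"},"dz":{"type":"number"},"turn":{"type":"number"},"grip":{"type":"number"}}}}},"required":["series"]}

```bash
mkdir -p pics; cat > h.py <<'E'
import numpy as np, cv2
from bench import manip
def look(name,fn):
    P=manip.camera_params(name); im,d=manip.get_image(name)
    cv2.imwrite(f'pics/{fn}.png',im); np.savez(f'pics/{fn}.npz',im=im,d=d,v=P['view'],f=240/np.tan(np.radians(P['vfov']/2)),c=[P['cx'],P['cy']])
def pt(fn,u,v,z=None):
    Z=np.load(f'pics/{fn}.npz'); V=np.array(Z['v']); f=Z['f']; cx,cy=Z['c']
    r=np.array([(u-cx)/f,(v-cy)/f,1]); Ri=V[:3,:3].T; o=-Ri@V[:3,3]; w=Ri@r
    if z is not None: return o+w*(z-o[2])/w[2]
    return o+w*Z['d'][int(round(v)),int(round(u))]
def pix(fn,p):
    Z=np.load(f'pics/{fn}.npz'); q=Z['v'][:3,:3]@p+Z['v'][:3,3]; return q[:2]/q[2]*Z['f']+Z['c']
E
python3 - <<'E'
from h import *
look('top','top0'); look('side','side0')
s=manip.get_state(); print(s['tcp_pos'],s['tool_rot'],s['time'])
E
```

```text
[ 0.24628756 -0.62800468  0.22573337] [[-9.30994385e-01 -3.65032923e-01 -6.47973849e-04]
 [-3.65033474e-01  9.30993506e-01  1.28658265e-03]
 [ 1.33614418e-04  1.43433337e-03 -9.99998962e-01]] 0.1
```

View pics/top0.png

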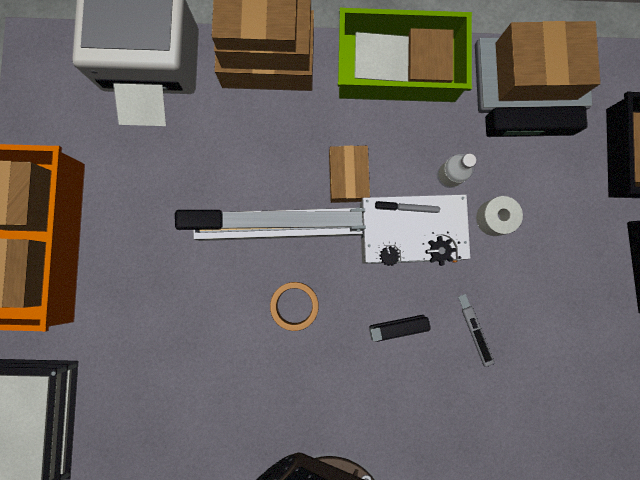

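View pics/side0.png

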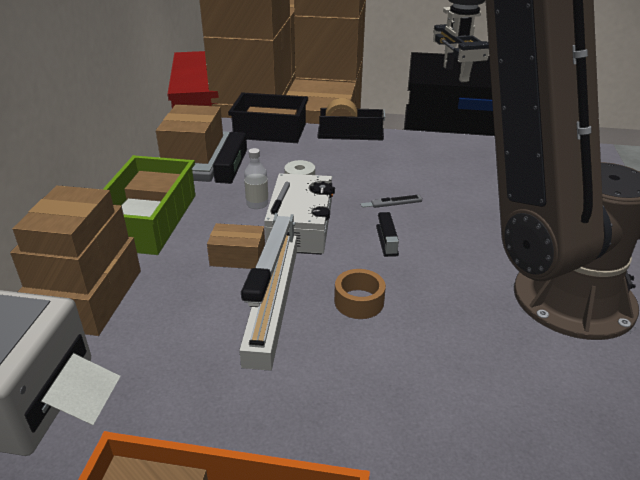

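The top view shows the sealer housing at about (363–469, 195–263), with the heating wheel at about (441,250) and the cooling wheel at (389,255). I'll enlarge the crop next.

```bash
python3 - <<'E'
from h import *
im=cv2.imread('pics/top0.png')[185:275,355:475]; cv2.imwrite('pics/c1.png',cv2.resize(im,None,fx=6.5,fy=6.5,interpolation=cv2.INTER_CUBIC))
for n,u,v,z in [('heat',441,250,.088),('cool',389,255,.088),('FL',364,263,.086),('FR',469,258,.086),('BR',466,195,.086),('BL',363,199,.086)]:
    print(n,pt('top0',u,v,z).round(4),pt('top0',u,v).round(3))
E
```

```text
heat [ 0.5474 -0.208   0.088 ] [ 0.547 -0.208  0.087]
cool [ 0.5347 -0.1039  0.088 ] [ 0.535 -0.104  0.086]
FL [ 0.5176 -0.0545  0.086 ] [ 0.521 -0.063  0.   ]
FR [ 0.533  -0.2648  0.086 ] [ 0.533 -0.265  0.086]
BR [ 0.6604 -0.2588  0.086 ] [ 0.66  -0.259  0.086]
BL [ 0.6464 -0.0502  0.086 ] [ 0.646 -0.05   0.086]
```

View pics/c1.png

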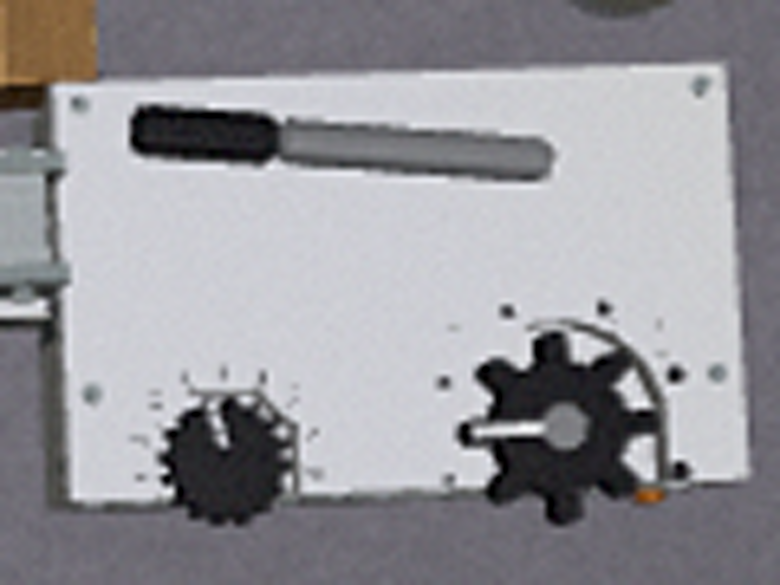

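The pointer at (465,432) seems to stand about 20° past dot 1 (450,480), not exactly in a click. There is also an orange bit at the wheel's −y front, (650,495). I'll move closer for a wrist look.

```bash
python3 - <<'E'
from h import *
s=manip.get_state(); R=np.array(s['tool_rot']); p=np.array(s['tcp_pos'])
V=np.array(manip.camera_params('wrist')['view']); C=-V[:3,:3].T@V[:3,3]
print('cam in tool',R.T@(C-p)*1000,'\nview dirs in tool\n',(V[:3,:3]@R).round(3),manip.camera_params('wrist')['vfov'])
for t in ([.40,-.21,.226],):print(R.T@(np.array(t)-p)*1000)
print(pt('top0',455,261,.07), pt('top0',455,261))
E
```

```text
cam in tool [  75.05173679   -1.09557831 -158.34916583] 
view dirs in tool
 [[-0.     1.     0.001]
 [-0.959  0.    -0.283]
 [-0.283 -0.001  0.959]] 62.61776990416103
[-2.95691088e+02  3.33049925e+02  1.71563329e-01]
[ 0.52695374 -0.24107985  0.07      ] [ 0.52777926 -0.24636874  0.05080518]
```

step_arm(series=[{"dx": -36, "dy": 31, "grip": -1}, {"dx": -36, "dy": 31, "grip": -1}, {"dx": -36, "dy": 31, "grip": -1}, {"dx": -36, "dy": 31, "grip": -1}, {"dx": -36, "dy": 31, "grip": -1}, {"dx": -36, "dy": 31, "grip": -1}, {"dx": -36, "dy": 31, "grip": -1}, {"dx": -36, "dy": 31, "grip": -1}, {"dx": -36, "dy": 31, "grip": -1}, {"dx": -36, "dy": 31, "grip": -1}, {"turn": 8.7, "grip": -1}, {"turn": 8.7, "grip": -1}, {"grip": -1}])

```text
schema error: expected keys dx, dy, dz, turn, grip
```

```bash
python3 - <<'E'
from h import *
look('wrist','w1'); s=manip.get_state(); print(s['tcp_pos'],s['tool_rot'],s['time'],s['finger_gap'])
E
```

```text
[ 0.24632151 -0.62806086  0.22586393] [[-9.30963669e-01 -3.65111370e-01 -5.77996776e-04]
 [-3.65111801e-01  9.30963037e-01  1.09373196e-03]
 [ 1.38759662e-04  1.22925816e-03 -9.99999235e-01]] 0.15 1.0019396866630743
```

View pics/w1.png

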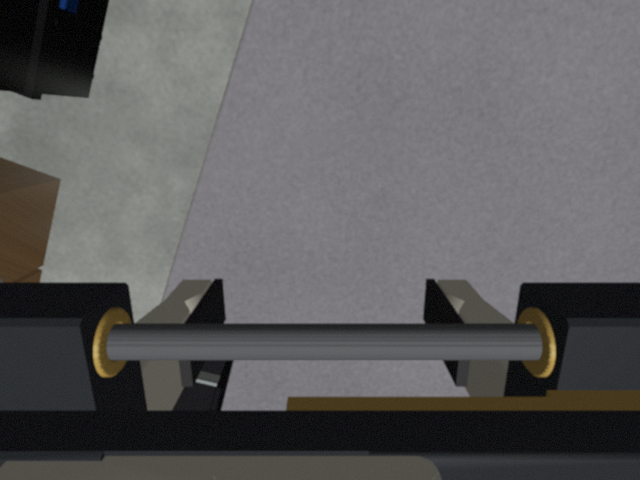

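I need to give every key. The wrist camera looks out on the tool's +x side, so a half turn makes it face the sealer.

step_arm(series=[{"dx": 0, "dy": 0, "dz": 0, "turn": -10.7, "grip": -1}, {"dx": 0, "dy": 0, "dz": 0, "turn": -10.7, "grip": -1}, {"dx": 0, "dy": 0, "dz": 0, "turn": -10.7, "grip": -1}, {"dx": 0, "dy": 0, "dz": 0, "turn": -10.7, "grip": -1}, {"dx": 0, "dy": 0, "dz": 0, "turn": -10.7, "grip": -1}, {"dx": 0, "dy": 0, "dz": 0, "turn": -10.7, "grip": -1}, {"dx": 0, "dy": 0, "dz": 0, "turn": -10.7, "grip": -1}, {"dx": 0, "dy": 0, "dz": 0, "turn": -10.7, "grip": -1}, {"dx": 0, "dy": 0, "dz": 0, "turn": -10.7, "grip": -1}, {"dx": 0, "dy": 0, "dz": 0, "turn": -10.7, "grip": -1}, {"dx": 0, "dy": 0, "dz": 0, "turn": -10.7, "grip": -1}, {"dx": 0, "dy": 0, "dz": 0, "turn": -10.7, "grip": -1}, {"dx": 0, "dy": 0, "dz": 0, "turn": -10.7, "grip": -1}, {"dx": 0, "dy": 0, "dz": 0, "turn": -10.7, "grip": -1}, {"dx": 0, "dy": 0, "dz": 0, "turn": -10.7, "grip": -1}, {"dx": 0, "dy": 0, "dz": 0, "turn": -2, "grip": -1}])

```text
time: 2.15
tcp_pos: [0.2464, -0.6282, 0.2262]
tool_rot: [[0.998, 0.069, -0.0], [0.069, -0.998, 0.001], [-0.0, -0.001, -1.0]]
wrist_force: [-0.4, 0.1, 0.2]
finger_gap: 0.008
gripper_force: 0.0
```

step_arm(series=[{"dx": 25, "dy": -40, "dz": 0, "turn": 0, "grip": -1}, {"dx": 25, "dy": -40, "dz": 0, "turn": 0, "grip": -1}, {"dx": 25, "dy": -40, "dz": 0, "turn": 0, "grip": -1}, {"dx": 25, "dy": -40, "dz": 0, "turn": 0, "grip": -1}, {"dx": 25, "dy": -40, "dz": 0, "turn": 0, "grip": -1}, {"dx": 25, "dy": -40, "dz": 0, "turn": 0, "grip": -1}, {"dx": 25, "dy": -40, "dz": 0, "turn": 0, "grip": -1}, {"dx": 25, "dy": -40, "dz": 0, "turn": 0, "grip": -1}, {"dx": 25, "dy": -40, "dz": 0, "turn": 0, "grip": -1}, {"dx": 25, "dy": -40, "dz": 0, "turn": 0, "grip": -1}, {"dx": 0, "dy": 0, "dz": 0, "turn": 0, "grip": -1}, {"dx": 0, "dy": 0, "dz": 0, "turn": 0, "grip": -1}])

```text
time: 3.65
tcp_pos: [0.4684, -0.2121, 0.2265]
tool_rot: [[0.998, 0.067, -0.0], [0.067, -0.998, -0.0], [-0.0, -0.0, -1.0]]
wrist_force: [-0.2, -0.4, -0.1]
finger_gap: 0.006
gripper_force: 0.0
```

```bash
python3 - <<'E'
from h import *
look('wrist','w2'); s=manip.get_state(); print(s['tcp_pos'],s['tool_rot'],s['time'],s['finger_gap'],s['joints'])
im=cv2.imread('pics/w2.png')[:420];cv2.imwrite('pics/w2b.png',cv2.resize(im,(800,525)))
E
```

```text
[ 0.46822811 -0.2125497   0.22650803] [[ 9.97774854e-01  6.66728600e-02 -2.65532345e-04]
 [ 6.66728593e-02 -9.97774889e-01 -1.16586368e-05]
 [-2.65718821e-04 -6.07110607e-06 -9.99999965e-01]] 3.7 0.003189302344962926 [-2.51378403e+00  5.32214869e+00 -1.93151176e+01  1.46811207e-03
 -6.53779036e+01  9.63360816e+01]
```

View pics/w2b.png

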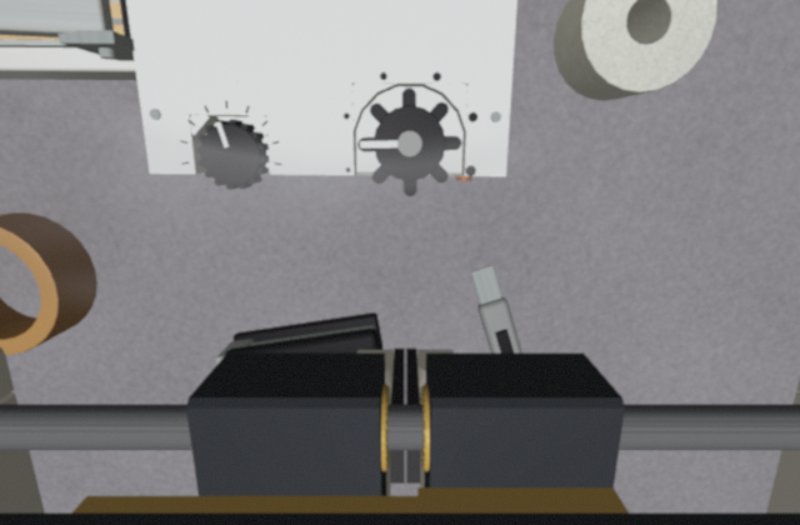

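A lobe faces straight front at (410,188), and the pointer tip (362,144) stands midway between dots 1 (348,170) and 2 (347,116). So the wheel starts about half a click on. I'll check the fingertip shape from depth and enlarge the wheel.

```bash
python3 - <<'E'
from h import *
s=manip.get_state(); R=np.array(s['tool_rot']); p=np.array(s['tcp_pos'])
Z=np.load('pics/w2.npz'); d=Z['d']
P=[]
for v in range(270,420):
    for u in range(230,430):
        if d[v,u]>0: P.append(R.T@(pt('w2',u,v)-p)*1000)
P=np.array(P)
for a in range(-70,5,5):
    m=(P[:,2]>=a)&(P[:,2]<a+5)&(abs(P[:,0])<60)
    if m.any(): print(a,m.sum(),P[m,:2].min(0).round(1),P[m,:2].max(0).round(1))
ax=pt('w2',410/1.25,144/1.25,.088); print('axis',ax, 'dots', [pt('w2',u/1.25,v/1.25,.086).round(4) for u,v in [(348,170),(347,116),(473,117),(471,170)]])
a=[pt('w2',u/1.25,v/1.25,.086) for u,v in [(150,174),(507,177)]]; print(a)
o=pt('w2',464/1.25,178/1.25); print('orange',o, R.T@(o-ax))
print('axis in tool',R.T@(ax-p)*1000)
im=cv2.imread('pics/w2.png')[50:165,265:400];cv2.imwrite('pics/w2c.png',cv2.resize(im,None,fx=5,fy=5,interpolation=cv2.INTER_CUBIC))
E
```

```text
-70 37 [  4.3 -20.3] [40.  10.9]
-65 12 [-0.6 -3.9] [9.9 4.2]
-60 43 [-0.5 -3.9] [6.8 4.2]
-55 43 [-7.  -3.9] [2.  4.2]
-50 589 [-8.  -3.9] [4.6 4.2]
-45 7 [-7.2 -4. ] [13.5  4.3]
-40 125 [11.1 -4.2] [13.8  4.4]
-35 162 [10.9 -5.4] [13.6  5.7]
-30 131 [10.9 -5.1] [12.9  5.3]
-25 160 [ 8.2 -5.8] [13.3  6.1]
-20 259 [ 6.4 -6. ] [13.7  6.2]
-15 157 [10.9 -6.2] [13.8  6.4]
-10 222 [  9.9 -15.9] [13.8 16.2]
-5 128 [  9.1 -15.3] [13.3 15.4]
0 1 [11.1 -3.6] [11.1 -3.6]
axis [ 0.54825674 -0.2104484   0.088     ] dots [array([ 0.5312, -0.1751,  0.086 ]), array([ 0.5611, -0.1735,  0.086 ]), array([ 0.5654, -0.2454,  0.086 ]), array([ 0.5361, -0.2473,  0.086 ])]
[array([ 0.52107845, -0.05863712,  0.086     ]), array([ 0.5334832 , -0.26897097,  0.086     ])]
orange [ 0.52943283 -0.24793517  0.05075722] [-0.02127148  0.03614855  0.03724822]
axis in tool [ 80.02745921   3.23994669 138.4867523 ]
```

View pics/w2c.png

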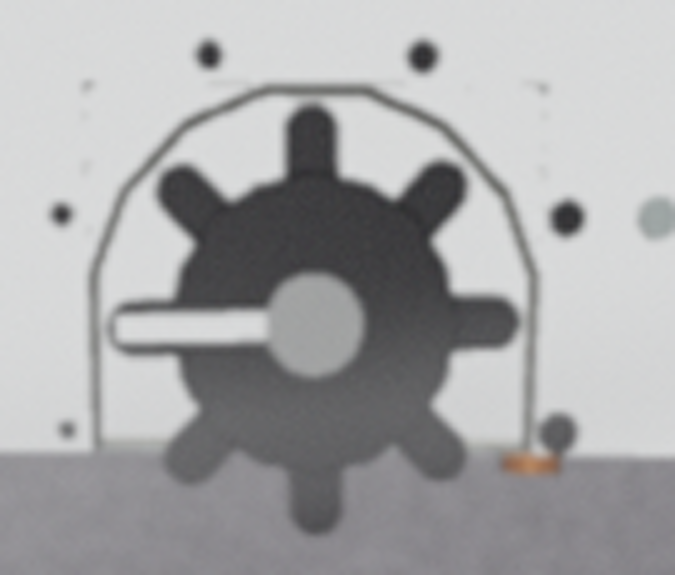

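The orange spot sits on the front face at z≈0.05, below the wheel, so I'll stay above it. The axis is at about (0.548, −0.210), 18 mm behind the front edge, as stated. Next I'll go to a pre-contact pose, turned about 21° so a finger corner leads.

step_arm(series=[{"dx": 9, "dy": 18, "dz": 30, "turn": 10.5, "grip": -1}, {"dx": 5, "dy": 20, "dz": 40, "turn": 10.5, "grip": -1}, {"dx": 0, "dy": 0, "dz": 30, "turn": 0, "grip": -1}, {"dx": 0, "dy": 0, "dz": 30, "turn": 0, "grip": -1}, {"dx": 0, "dy": 0, "dz": 22, "turn": 0, "grip": -1}, {"dx": 0, "dy": 0, "dz": 0, "turn": 0, "grip": -1}, {"dx": 0, "dy": 0, "dz": 0, "turn": 0, "grip": -1}])

```text
time: 4.58
tcp_pos: [0.4817, -0.2508, 0.0754]
tool_rot: [[0.956, -0.295, 0.001], [-0.295, -0.956, -0.0], [0.001, 0.0, -1.0]]
wrist_force: [0.3, -0.2, 0.1]
finger_gap: -0.0
gripper_force: 0.0
```

```bash
cat >> h.py <<'E'
def rel():
    s=manip.get_state(); R=np.array(s['tool_rot']); p=np.array(s['tcp_pos'])
    a=np.radians(3.5); E=np.array([[np.cos(a),np.sin(a)],[-np.sin(a),np.cos(a)]])
    q=E@(p[:2]-[.548,-.210])*1000; th=3.5-np.degrees(np.arctan2(R[1,0],R[0,0]))
    print('tcp rel axis (sealer mm)',q.round(1),'z',p[2].round(4),'theta',th.round(1),'F',np.round(s['wrist_force'],1),'t',s['time'])
E
python3 - <<'E'
from h import *
rel(); look('wrist','w3')
im=cv2.imread('pics/w3.png')[:400];cv2.imwrite('pics/w3b.png',cv2.resize(im,(800,500)))
E
```

```text
tcp rel axis (sealer mm) [-68.7 -36.7] z 0.0754 theta 20.7 F [ 0.3 -0.2  0.1] t 4.575
```

View pics/w3b.png

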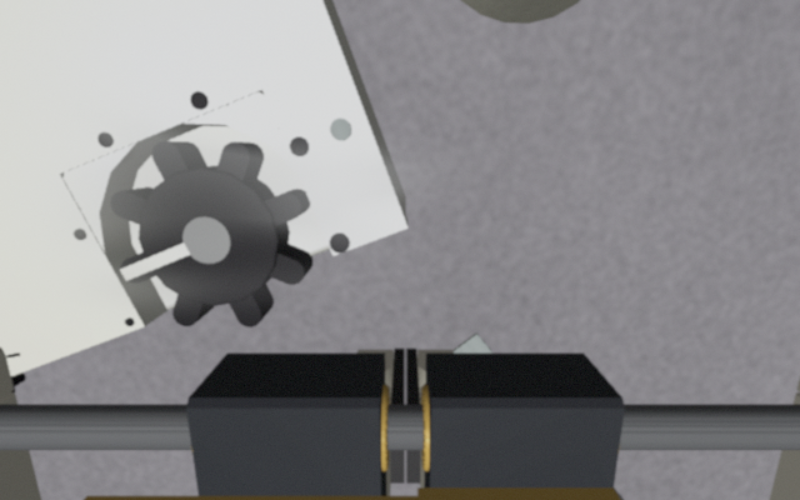

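The view matches: axis at (207,240), pointer tip at (125,272), fingertips at about (358–452, 350), clear of the wheel. Now I'll move in.

step_arm(series=[{"dx": 9, "dy": -3.4, "dz": 0, "turn": 0, "grip": -1}, {"dx": 9, "dy": -3.4, "dz": 0, "turn": 0, "grip": -1}, {"dx": 7, "dy": -2.6, "dz": 0, "turn": 0, "grip": -1}, {"dx": 0, "dy": 0, "dz": 0, "turn": 0, "grip": -1}, {"dx": 0, "dy": 0, "dz": 0, "turn": 0, "grip": -1}])

```text
time: 5.25
tcp_pos: [0.5078, -0.2482, 0.0743]
tool_rot: [[0.956, -0.294, -0.001], [-0.294, -0.956, 0.0], [-0.001, -0.0, -1.0]]
wrist_force: [-0.2, -0.1, -0.0]
finger_gap: 0.003
gripper_force: 0.0
```

step_arm(series=[{"dx": -2.1, "dy": -5.6, "dz": 0, "turn": 0, "grip": -1}, {"dx": -2.1, "dy": -5.6, "dz": 0, "turn": 0, "grip": -1}, {"dx": -2.1, "dy": -5.6, "dz": 0, "turn": 0, "grip": -1}, {"dx": 0, "dy": 0, "dz": 0, "turn": 0, "grip": -1}])

```text
time: 5.75
tcp_pos: [0.507, -0.2299, 0.0747]
tool_rot: [[0.956, -0.293, 0.0], [-0.293, -0.956, 0.0], [0.0, -0.0, -1.0]]
wrist_force: [-0.1, 0.6, 1.3]
finger_gap: 0.008
gripper_force: 0.0
```

```bash
python3 - <<'E'
from h import *
rel(); look('wrist','w4')
im=cv2.imread('pics/w4.png')[:400];cv2.imwrite('pics/w4b.png',cv2.resize(im,(800,500)))
E
```

```text
tcp rel axis (sealer mm) [-42.2 -17.4] z 0.0747 theta 20.5 F [-0.1  0.6  1.3] t 5.75
```

View pics/w4b.png

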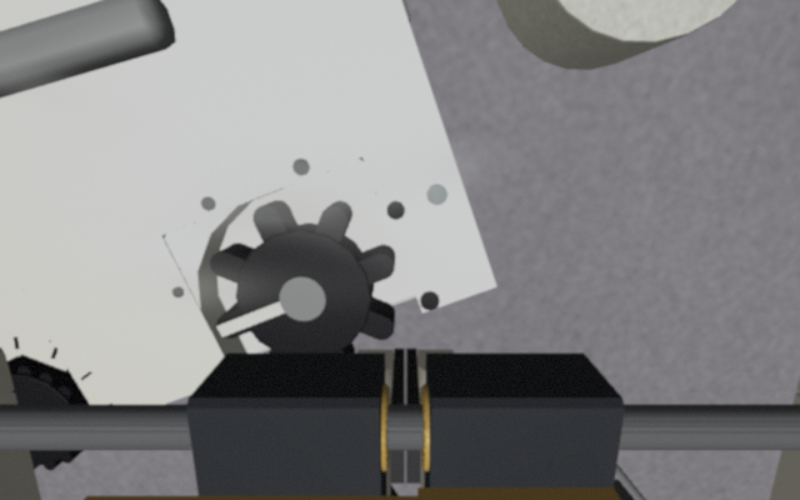

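The wheel hasn't moved: pointer tip at (220,332), axis at (303,298). I'll push on for about 9 mm, withdraw, and read the pointer by code.

step_arm(series=[{"dx": -1.6, "dy": -4.2, "dz": 0, "turn": 0, "grip": -1}, {"dx": -1.6, "dy": -4.2, "dz": 0, "turn": 0, "grip": -1}, {"dx": 0, "dy": 0, "dz": 0, "turn": 0, "grip": -1}])

```text
time: 6.18
tcp_pos: [0.5064, -0.2212, 0.0746]
tool_rot: [[0.956, -0.293, -0.0], [-0.293, -0.956, 0.0], [-0.0, -0.0, -1.0]]
wrist_force: [-0.2, 0.2, -0.4]
finger_gap: 0.001
gripper_force: 0.0
```

```bash
cat >> h.py <<'E'
def wheel(fn,ax=(.548,-.210),r=(.012,.019),a0=3.5):
    im=cv2.cvtColor(np.load(f'pics/{fn}.npz')['im'],cv2.COLOR_BGR2GRAY).astype(np.float32); best=[]
    A=np.arange(0,360,1.)
    for t in A:   # t: degrees clockwise from sealer +y
        w=np.radians(90+a0-t); 
        q=np.array([pix(fn,[ax[0]+k*np.cos(w),ax[1]+k*np.sin(w),.088]) for k in np.linspace(*r,6)],np.float32)
        best.append(cv2.remap(im,q[:,:1].copy(),q[:,1:].copy(),1).mean())
    b=np.array(best); m=b>b.max()-30; z=(np.exp(1j*np.radians(A[m]))*b[m]).sum(); t=np.degrees(np.angle(z))
    print('pointer',round(t,1),'wheel turn rad',round(np.radians(t+22.5),3),'click',round((t+22.5)/45,2),'spread',m.sum())
E
python3 - <<'E'
from h import *
wheel('w2'); wheel('w4'); rel(); look('wrist','w5'); wheel('w5')
E
```

```text
pointer 0.5 wheel turn rad 0.402 click 0.51 spread 12
pointer -0.1 wheel turn rad 0.392 click 0.5 spread 13
tcp rel axis (sealer mm) [-42.2  -8.6] z 0.0746 theta 20.6 F [-0.2  0.2 -0.4] t 6.175
pointer 22.0 wheel turn rad 0.777 click 0.99 spread 13
```

The wheel is now on click 1 (dot 2). Next comes one full cycle: withdraw, back, in, sweep, withdraw.

step_arm(series=[{"dx": -10.3, "dy": 3.9, "dz": 0, "turn": 0, "grip": -1}, {"dx": -10.3, "dy": 3.9, "dz": 0, "turn": 0, "grip": -1}, {"dx": 5, "dy": 13.1, "dz": 0, "turn": 0, "grip": -1}, {"dx": 5, "dy": 13.1, "dz": 0, "turn": 0, "grip": -1}, {"dx": 0, "dy": 0, "dz": 0, "turn": 0, "grip": -1}, {"dx": 7.5, "dy": -2.8, "dz": 0, "turn": 0, "grip": -1}, {"dx": 7.5, "dy": -2.8, "dz": 0, "turn": 0, "grip": -1}, {"dx": 7.5, "dy": -2.8, "dz": 0, "turn": 0, "grip": -1}, {"dx": 0, "dy": 0, "dz": 0, "turn": 0, "grip": -1}])

```text
time: 7.35
tcp_pos: [0.5111, -0.2492, 0.0744]
tool_rot: [[0.956, -0.293, 0.0], [-0.293, -0.956, -0.0], [0.0, 0.0, -1.0]]
wrist_force: [0.1, -0.2, 0.7]
finger_gap: 0.008
gripper_force: 0.0
```

step_arm(series=[{"dx": -1.7, "dy": -4.4, "dz": 0, "turn": 0, "grip": -1}, {"dx": -1.7, "dy": -4.4, "dz": 0, "turn": 0, "grip": -1}, {"dx": -1.7, "dy": -4.4, "dz": 0, "turn": 0, "grip": -1}, {"dx": -1.7, "dy": -4.4, "dz": 0, "turn": 0, "grip": -1}, {"dx": -1.7, "dy": -4.4, "dz": 0, "turn": 0, "grip": -1}, {"dx": -1.7, "dy": -4.4, "dz": 0, "turn": 0, "grip": -1}, {"dx": 0, "dy": 0, "dz": 0, "turn": 0, "grip": -1}])

```text
time: 8.22
tcp_pos: [0.5081, -0.2207, 0.0745]
tool_rot: [[0.956, -0.293, -0.0], [-0.293, -0.956, 0.0], [-0.0, -0.0, -1.0]]
wrist_force: [-3.0, 0.3, -0.2]
finger_gap: 0.005
gripper_force: 0.9
```

```bash
python3 - <<'E'
from h import *
rel(); look('wrist','w6'); wheel('w6')
E
```

```text
tcp rel axis (sealer mm) [-40.5  -8.3] z 0.0745 theta 20.6 F [-3.   0.3 -0.2] t 8.225
pointer 66.0 wheel turn rad 1.544 click 1.97 spread 13
```

Click 2 (dot 3). Repeating, with a slightly shorter sweep.

step_arm(series=[{"dx": -10.3, "dy": 3.9, "dz": 0, "turn": 0, "grip": -1}, {"dx": -10.3, "dy": 3.9, "dz": 0, "turn": 0, "grip": -1}, {"dx": 5, "dy": 13.1, "dz": 0, "turn": 0, "grip": -1}, {"dx": 5, "dy": 13.1, "dz": 0, "turn": 0, "grip": -1}, {"dx": 0, "dy": 0, "dz": 0, "turn": 0, "grip": -1}, {"dx": 7, "dy": -2.6, "dz": 0, "turn": 0, "grip": -1}, {"dx": 7, "dy": -2.6, "dz": 0, "turn": 0, "grip": -1}, {"dx": 6, "dy": -2.3, "dz": 0, "turn": 0, "grip": -1}, {"dx": 0, "dy": 0, "dz": 0, "turn": 0, "grip": -1}])

```text
time: 9.4
tcp_pos: [0.5101, -0.249, 0.0744]
tool_rot: [[0.956, -0.293, -0.0], [-0.293, -0.956, -0.0], [-0.0, 0.0, -1.0]]
wrist_force: [0.0, -0.1, 1.3]
finger_gap: 0.005
gripper_force: 0.0
```

step_arm(series=[{"dx": -1.7, "dy": -4.4, "dz": 0, "turn": 0, "grip": -1}, {"dx": -1.7, "dy": -4.4, "dz": 0, "turn": 0, "grip": -1}, {"dx": -1.7, "dy": -4.4, "dz": 0, "turn": 0, "grip": -1}, {"dx": -1.7, "dy": -4.4, "dz": 0, "turn": 0, "grip": -1}, {"dx": -1.7, "dy": -4.4, "dz": 0, "turn": 0, "grip": -1}, {"dx": -1.2, "dy": -3.2, "dz": 0, "turn": 0, "grip": -1}, {"dx": 0, "dy": 0, "dz": 0, "turn": 0, "grip": -1}])

```text
time: 10.28
tcp_pos: [0.5076, -0.222, 0.0746]
tool_rot: [[0.956, -0.293, 0.0], [-0.293, -0.956, 0.0], [-0.0, -0.0, -1.0]]
wrist_force: [-0.3, -0.0, -0.5]
finger_gap: 0.004
gripper_force: 0.6
```

```bash
python3 - <<'E'
from h import *
rel(); look('wrist','w7'); wheel('w7')
E
```

```text
tcp rel axis (sealer mm) [-41.1  -9.5] z 0.0746 theta 20.6 F [-0.3 -0.  -0.5] t 10.275
pointer 110.0 wheel turn rad 2.313 click 2.95 spread 13
```

Click 3 (dot 4). One more cycle, then I'll back away.

step_arm(series=[{"dx": -10.3, "dy": 3.9, "dz": 0, "turn": 0, "grip": -1}, {"dx": -10.3, "dy": 3.9, "dz": 0, "turn": 0, "grip": -1}, {"dx": 4.6, "dy": 12.3, "dz": 0, "turn": 0, "grip": -1}, {"dx": 5, "dy": 13.1, "dz": 0, "turn": 0, "grip": -1}, {"dx": 0, "dy": 0, "dz": 0, "turn": 0, "grip": -1}, {"dx": 7, "dy": -2.6, "dz": 0, "turn": 0, "grip": -1}, {"dx": 7, "dy": -2.6, "dz": 0, "turn": 0, "grip": -1}, {"dx": 6.5, "dy": -2.4, "dz": 0, "turn": 0, "grip": -1}, {"dx": 0, "dy": 0, "dz": 0, "turn": 0, "grip": -1}])

```text
time: 11.45
tcp_pos: [0.5099, -0.2494, 0.0744]
tool_rot: [[0.956, -0.293, 0.0], [-0.293, -0.956, -0.0], [0.0, 0.0, -1.0]]
wrist_force: [0.2, 0.1, -0.7]
finger_gap: 0.006
gripper_force: 0.0
```

step_arm(series=[{"dx": -1.7, "dy": -4.4, "dz": 0, "turn": 0, "grip": -1}, {"dx": -1.7, "dy": -4.4, "dz": 0, "turn": 0, "grip": -1}, {"dx": -1.7, "dy": -4.4, "dz": 0, "turn": 0, "grip": -1}, {"dx": -1.7, "dy": -4.4, "dz": 0, "turn": 0, "grip": -1}, {"dx": -1.7, "dy": -4.4, "dz": 0, "turn": 0, "grip": -1}, {"dx": -1.2, "dy": -3.2, "dz": 0, "turn": 0, "grip": -1}, {"dx": 0, "dy": 0, "dz": 0, "turn": 0, "grip": -1}])

```text
time: 12.32
tcp_pos: [0.5075, -0.2223, 0.0747]
tool_rot: [[0.956, -0.293, 0.0], [-0.293, -0.956, 0.0], [0.0, -0.0, -1.0]]
wrist_force: [-0.4, 0.3, -0.3]
finger_gap: 0.003
gripper_force: 0.4
```

```bash
python3 - <<'E'
from h import *
rel(); look('wrist','w8'); wheel('w8')
E
```

```text
tcp rel axis (sealer mm) [-41.2  -9.8] z 0.0747 theta 20.6 F [-0.4  0.3 -0.3] t 12.325
pointer 155.5 wheel turn rad 3.107 click 3.96 spread 12
```

Click 4 (dot 5) reached. I'll withdraw straight back, lift, and check with the wrist and top cameras.

step_arm(series=[{"dx": -9.4, "dy": 3.5, "dz": 0, "turn": 0, "grip": -1}, {"dx": -14, "dy": 5.3, "dz": 0, "turn": 0, "grip": -1}, {"dx": -14, "dy": 5.3, "dz": 0, "turn": 0, "grip": -1}, {"dx": 0, "dy": 0, "dz": -40, "turn": 0, "grip": -1}, {"dx": 0, "dy": 0, "dz": -50, "turn": 0, "grip": -1}, {"dx": 0, "dy": 0, "dz": -50, "turn": 0, "grip": -1}, {"dx": 0, "dy": 0, "dz": 0, "turn": 0, "grip": -1}, {"dx": 0, "dy": 0, "dz": 0, "turn": 0, "grip": -1}])

```text
time: 13.38
tcp_pos: [0.4664, -0.2251, 0.2143]
tool_rot: [[0.956, -0.294, 0.0], [-0.294, -0.956, 0.001], [0.0, -0.001, -1.0]]
wrist_force: [-0.2, -0.3, -0.8]
finger_gap: 0.005
gripper_force: 0.0
```

```bash
python3 - <<'E'
from h import *
rel(); look('wrist','w9'); wheel('w9')
im=cv2.imread('pics/w9.png')[:400];cv2.imwrite('pics/w9b.png',cv2.resize(im,(800,500)))
for f in ('w2','w9'): wheel(f,(.5347,-.1039),(.006,.016))
E
```

```text
tcp rel axis (sealer mm) [-82.4 -10.1] z 0.2143 theta 20.6 F [-0.2 -0.3 -0.8] t 13.375
pointer 154.5 wheel turn rad 3.09 click 3.93 spread 12
pointer 86.0 wheel turn rad 1.893 click 2.41 spread 11
pointer 85.5 wheel turn rad 1.885 click 2.4 spread 14
```

View pics/w9b.png

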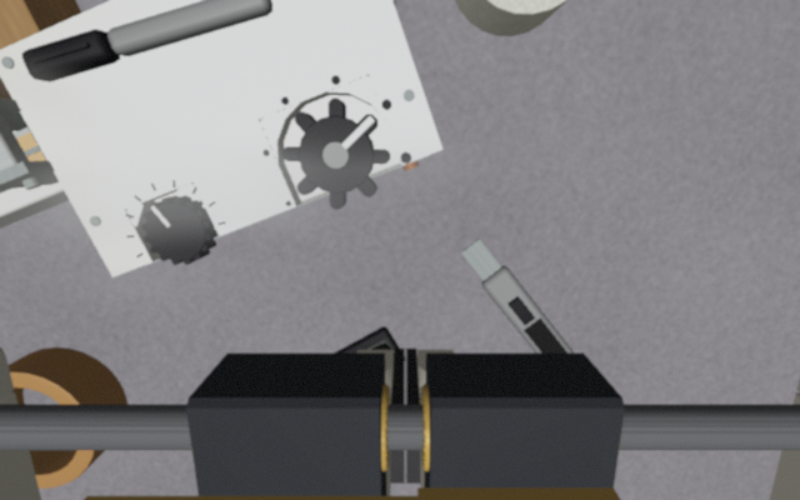

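The pointer tip (373,119) lines up from the axis (336,155) with the fifth dot (387,104). The cooling wheel hasn't turned and the bench things in view stand where they were. Handing in.

```bash
python3 -c "from bench import manip; print(manip.job_done())"
```

```text
the job is handed in; nothing more can be done
None
```

The heating wheel now rests in its click with the white pointer at the fifth dot; I clicked it round with light fingertip pushes and touched nothing else, and the job is handed in.

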